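# Make up two condiment sets, one piece from a jammed chute

### The arm

A 7-joint arm with a two-finger parallel gripper is mounted at the origin on the work surface. World frame = base frame: x ahead of the robot, y to its left, z up, the work surface at z = 0. Lengths are in m, angles in degrees, forces in N, time in s.
With the tool pointing down it reaches from about 0.425 to 0.875 m from the base axis. Payload 4.7 kg.
Tool frame: the origin (TCP) lies at the very end of the fingers, on their centre line; the grasp point (between the pads) lies 19 mm behind it; z points along the fingers, y is the direction in which the jaws open and shut (so a half turn about z gives the same grasp; the last joint's range is limited). The gripper opens to 87 mm and grips with 3 to 60 N. Pads are 19 mm wide; open, the fingers measure 117 mm over their backs; the gripper's body (75 mm by 190 mm) begins 51 mm behind the grasp point.
Start: joints at [0.808, 18.392, -4.016, 83.108, 1.295, 78.541, -3.26], TCP at [0.65, -0, 0.223] pointing down, gripper open.
Joint ranges: [-163.93, 163.93], [-17.29, 119.83], [-79.2, 71.16], [3.27, 140.29], [-89.18, 269.18], [5.43, 117.66], [-154.24, 154.24]. Speed limits (degrees/s): [147.25, 147.25, 180, 180, 180, 180, 180].

### API

Orientations are given as [roll, pitch, yaw] about the fixed x, y, z axes, in that order (R = Rz(yaw) Ry(pitch) Rx(roll)).
In Python, from cell import * gives the robot as it stands.
- The arm moves only by the tool drive_tool, never from a script. Its argument "moves" is text: rows parted by semicolons, each of 5 numbers parted by spaces: the shift along the tool's x, y, z in m, then the turn about the tool's z in degrees, then the gripper's target within -1 to 1 (fully open at 1, half-way at 0, shut at -1). In form: x y z yaw fingers; .... A call has exactly 8 rows; each row is the pose to reach, as a shift and turn from the pose commanded when the call began, along the tool's axes at that moment; what a row does not reach only later rows make up. A row lasts 1/10 s, in which the tool goes at most 50 mm and 8.59 degrees, less where a joint would pass 70% of its speed; a pose out of reach is approached as far as the arm can. A call with a gripper value outside its range is refused whole. The fingers move at their own pace and stop on an object; "grip_force" is the grip in N (left out, the last holds). Time passes only in rows, so rows that repeat a pose let the fingers close, or fill a call up. It gives the time, the measured TCP pose, the force and the opening at its end, in the units of the state.
- get_obs(): the state, without advancing time (a new reading comes with each control period).
- read_camera(name): name is "scene" or "side" or "wrist"; returns (picture, depth): 420x560x3 uint8, red, green, blue; 420x560 float32, m along the optical axis (not along the pixel's ray), 0 where there is no reading.
- calibration(name): a dict with "intrinsics" (3x3 intrinsics, pixels), "cam_to_world" (4x4, takes a point from camera to world coordinates); the wrist camera has in their place "T_tool_cam" (4x4, takes a point from camera to tool coordinates, whose origin is the TCP and whose axes are the flange's). Camera axes: x right, y up, looking along -z (the intrinsics and any distortion apply to the point x, -y, -z); pixel columns grow to the right and rows downward; lengths in m; the calibration is good to about 2 mm. A picture is of the moment at which its call begins: read the wrist's pose just before it. calibration takes no time and is no camera call.
- sign_off(): hands the job in, once; it reports no verdict.
Trained networks look in the newest picture that a camera, given by its name, has taken for a name from the list of things; names that differ only in an ending like _2 or _b are one class to them, and where a whole thing is asked for, a point or a joint stands for the part that bears it (a point fixed in the world has none). Each returns a list of dicts, best first, with "conf" (0 to 1); they miss things now and then, are a little off and sometimes report something else, mostly with a low value. They report only what shows in the picture. A call takes as long as a camera call. They do not tell look-alikes from the thing itself.
- search_frame(camera, name): "uv" ([column, row] in pixels, amid what is visible of it).
- pinpoint(camera, name): "uv" ([column, row] in pixels: a listed point, or the origin of a listed thing).
The state is a dict: "time_s": time; "qpos": joint angles; "joint_velocities": joint speeds; "effort": joint torques, N m; "tool_pos": TCP position; "tool_rot": TCP orientation; "force": force on the tool from outside, world axes, zero at the start; "wrist_torque": the same for the moment, N m; "grip_width": finger opening in m.
Only numpy, scipy, OpenCV 4.12 (cv2) and the standard library are available. Lean on these libraries where they do the work, as an engineer would, in place of code of your own. Each camera call takes 0.05 s, during which the arm holds its last target. There are 200 camera calls.

### The job

Make up the two condiment sets: on the long rectangular tray stand the footed wooden pepper mill in the middle of the round pad and the low open square dish in the middle of the square pad; on the round tray stand the round cup in the middle of the round pad and the tall square tin in the middle of the square pad, everything upright. The mill is stuck in the feed chute with its foot under the two rails: slide it back up the chute until the foot is clear of the rails, then lift it out. Leave the amber jar, the green bottle and the metal bowl where they are.

Things in the scene. Friction and masses are not known exactly. Their poses are not given: they have to be found in the camera images.
- mill_mid (a point): Loose pepper mill, dark wood, 78 mm tall: round foot 54 mm across, 6 mm thick; round body 28 mm across up to 64 mm; slightly narrower metal top. It stands on the chute's ramp, leaning with it by 8 degrees, its foot under the rails; the foot is clear when its axis is over 27 mm past their ends. This point: on its axis, half-way up (39 mm above its underside); z along its axis, up. About 0.12 kg.
- dish_mid (a point): Low open square dish of white ceramic, 50 x 50 mm, 34 mm high, walls 5 mm, loose on the table. This point is its centre, half-way up (17 mm above its underside); x and y run square to its sides, z up. About 0.12 kg.
- cup_mid (a point): Round open cup of white ceramic with straight sides, 52 mm across, 45 mm high, walls 3 mm, loose on the table. This point is its centre, half-way up (22.5 mm above its underside); z up. About 0.1 kg.
- tin_mid (a point): Tall square dark metal tin with a pale wooden lid, loose on the table: body 40 x 40 mm up to 50 mm, lid 42 x 42 mm above that, 62 mm high in all. This point is its centre, half-way up (31 mm above its underside); x and y run square to its sides, z up. About 0.12 kg.
- tray_long: Long white rectangular tray, 240 x 116 mm, fixed to the table. Origin in the middle of its underside, x along its length, z up. It carries two black rubber pads whose tops are 12 mm above the table, level with its rim: a round one 80 mm across with its middle at x = +60 mm, y = 0, and a square one 80 x 80 mm with its middle at x = -60 mm, y = 0.
- tray_round: Round wooden tray 220 mm across and 10 mm thick, fixed to the table. Origin in the middle of its underside, x along the line through its two black rubber pads, z up. The pads' tops are 12 mm above the table: a round one 80 mm across with its middle at x = +52 mm, y = 0, and a square one 80 x 80 mm with its middle at x = -52 mm, y = 0.
- chute: Fixed metal feed chute, 220 x 68 mm. Origin at table height under its middle; x level, towards the raised end; z up. Ramp: 30 mm up at x = 0, rises 8 degrees to +x. Walls 58 mm apart, 13 mm above the ramp. From the low end to x = 0, dark rails (10 to 13 mm above the ramp, 38 mm slot between) trap the mill's foot; past x = 0 it is open above. The mill stays by friction. Stop at the low end.
- jar_mid (a point): Bystander: amber glass jar with a metal lid, 48 mm across, 70 mm tall, loose. This point is its centre, half-way up.
- oil_mid (a point): Bystander: green glass bottle with a black cap, 60 mm across, 190 mm tall, loose. This point is on its axis, half-way up.
- bowl_mid (a point): Bystander: small metal bowl, 110 mm across, 45 mm tall, loose. This point is on its axis, half-way up.
Not all that is in view belongs to the job. Leave any purple look-alike of the part that bears dish_mid alone.

How it is judged:
By the outcome, as a careful person would: the job done as asked, in the order asked, and still so for the second after the job is handed in, with the robot touching nothing.
It also fails if it takes over 104 s, if anything falls off the work surface, if the arm or the gripper's body presses on something with over 40 N, if the wrist force passes 120 N, or if a joint passes its speed limit or range.

## Working session

There is one attempt and no reset: what is moved stays moved. The work goes in short steps, Python scripts to look and compute and a tool call to move; the robot and the scene stay as the last step left them, time stands still between calls to the robot, and variables do not carry over. Pictures are saved under pics/ and viewed, about 12 in all and at most 16, crops included, and the job is handed in when it is done.

Besides the shell and the picture viewer there is one more tool, called in YAML: its name, and indented under it one key for each argument. drive_tool: Moves the arm, as the interface text tells. Its arguments: {"type":"object","properties":{"moves":{"type":"string"},"grip_force":{"type":"number"}},"required":["moves"]}

```bash
ls; mkdir -p pics; cat > h.py <<'E'
from cell import *
import numpy as np, cv2
from scipy.spatial.transform import Rotation as R
def Tcam(cam):
    c=calibration(cam)
    if cam!='wrist': return np.array(c['intrinsics']),np.array(c['cam_to_world']),c
    o=get_obs(); T=np.eye(4); T[:3,:3]=R.from_euler('xyz',o['tool_rot'],degrees=True).as_matrix(); T[:3,3]=o['tool_pos']
    return np.array(c['intrinsics']),T@np.array(c['T_tool_cam']),c
def ray(K,T,uv):
    d=np.array([(uv[0]-K[0,2])/K[0,0],-(uv[1]-K[1,2])/K[1,1],-1.])
    return T[:3,3],T[:3,:3]@d
def atz(K,T,uv,z):
    o,d=ray(K,T,uv); return o+d*(z-o[2])/d[2]
def cloud(K,T,D):
    v,u=np.mgrid[:D.shape[0],:D.shape[1]]
    P=np.stack([(u-K[0,2])/K[0,0]*D,-(v-K[1,2])/K[1,1]*D,-D],-1)
    return P@T[:3,:3].T+T[:3,3]
def proj(K,T,p):
    q=T[:3,:3].T@(np.array(p)-T[:3,3]); return np.array([K[0,2]-K[0,0]*q[0]/q[2],K[1,2]+K[1,1]*q[1]/q[2]])
E
python3 - <<'E'
from h import *
o=get_obs(); print(o)
H={'mill_mid':.08,'dish_mid':.017,'cup_mid':.0225,'tin_mid':.031,'tray_long':.0,'tray_round':0,'chute':0,'jar_mid':.035,'oil_mid':.095,'bowl_mid':.022}
for c in ['scene','side']:
    K,T,cal=Tcam(c); p,D=read_camera(c); cv2.imwrite(f'pics/{c}0.png',p[...,::-1]); np.save(c+'D.npy',D)
    print(c,{k:v for k,v in cal.items() if k not in('intrinsics','cam_to_world')},K.round(1).tolist(),T.round(3).tolist())
    for n,z in H.items():
        for r in pinpoint(c,n)[:3]:
            print(n,round(r['conf'],2),np.round(r['uv']),atz(K,T,r['uv'],z).round(3))
print(get_obs()['time_s'])
E
```

```text
pics
{'time_s': 0.0, 'qpos': array([ 0.80762126, 18.44093569, -4.01597753, 83.17743245,  1.2962581 ,
       78.53975581, -3.26136548]), 'joint_velocities': array([-0.08446811,  0.13698451, -0.01713083, -0.0507604 , -0.06680569,
       -0.01466592, -0.13760131]), 'effort': array([-2.58547143e-04, -4.91284704e+01, -4.03903294e-01, -3.12526345e+01,
       -6.40594075e-02,  4.37659642e-02,  1.61017233e-04]), 'tool_pos': array([ 6.49430625e-01, -5.15960066e-05,  2.21418146e-01]), 'tool_rot': array([-1.79887194e+02,  6.90266943e-03,  9.00015003e+01]), 'force': array([0.21232353, 0.1401537 , 0.15290201]), 'wrist_torque': array([ 0.00659439,  0.00728366, -0.05558814]), 'grip_width': 0.08719525525546266}
scene {} [[447.0, 0.0, 282.4], [0.0, 447.0, 213.6], [0.0, 0.0, 1.0]] [[-0.772, -0.381, 0.509, 1.157], [0.635, -0.436, 0.637, 0.878], [-0.021, 0.815, 0.579, 0.888], [0.0, 0.0, 0.0, 1.0]]
mill_mid 0.75 [220. 248.] [0.687 0.004 0.08 ]
mill_mid 0.52 [299. 234.] [0.474 0.099 0.08 ]
dish_mid 0.68 [281. 175.] [ 0.233 -0.282  0.017]
dish_mid 0.51 [275. 216.] [ 0.42  -0.085  0.017]
cup_mid 0.68 [198. 
[... 457 characters left out ...]
388.0, 0.0, 278.5], [0.0, 388.0, 208.5], [0.0, 0.0, 1.0]] [[0.932, 0.265, -0.249, 0.227], [-0.363, 0.696, -0.62, -0.652], [0.009, 0.668, 0.744, 0.853], [0.0, 0.0, 0.0, 1.0]]
mill_mid 0.74 [347. 193.] [ 0.686 -0.021  0.08 ]
dish_mid 0.65 [268. 251.] [ 0.426 -0.087  0.017]
dish_mid 0.56 [219. 337.] [ 0.243 -0.269  0.017]
cup_mid 0.78 [362. 266.] [ 0.632 -0.219  0.022]
tray_long 0.73 [300. 110.] [0.772 0.501 0.   ]
tray_long 0.7 [233. 158.] [0.451 0.323 0.   ]
tray_round 0.96 [317. 317.] [ 0.473 -0.295  0.   ]
chute 0.91 [325. 209.] [ 0.641  0.008 -0.   ]
jar_mid 0.6 [296. 153.] [0.641 0.235 0.035]
oil_mid 0.86 [297. 106.] [0.711 0.399 0.095]
bowl_mid 0.95 [418. 309.] [ 0.694 -0.372  0.022]
1.1
```

View pics/scene0.png

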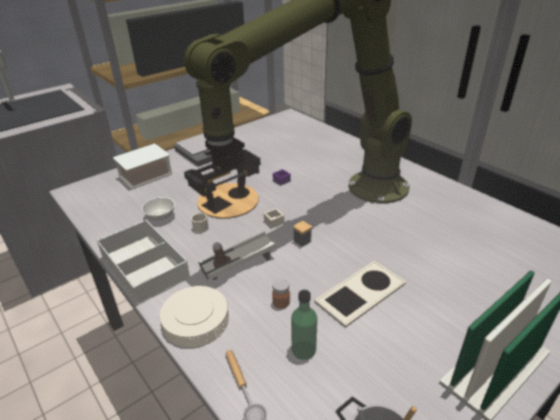

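View pics/side0.png

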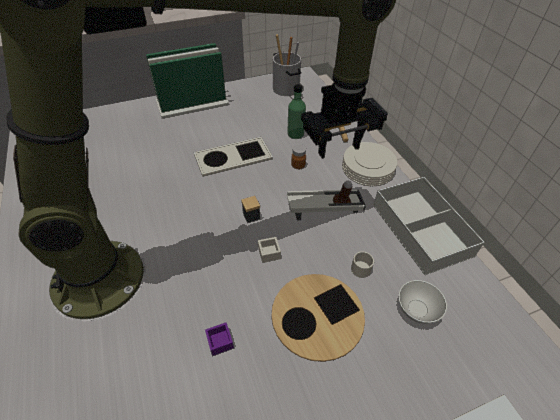

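Scene view: mill (219,250) in the chute, white dish (273,217), purple decoy (281,176), tin (302,233), cup (200,222), long tray (360,292), round tray (229,200). The side view agrees: white dish (268,251), decoy (219,338), mill (345,193) at the far end of the chute from the robot. Confusables: the dish could be mistaken for the decoy (purple, rejected), and the cup for the bowl (418,303 side). Next I measure the pads, the chute and the objects.

```bash
python3 - <<'E'
from h import *
for c in ['scene','side']:
    K,T,_=Tcam(c); im=cv2.imread(f'pics/{c}0.png'); D=np.load(c+'D.npy'); P=cloud(K,T,D)
    dark=(im.max(2)<50)&(D>0)&(abs(P[...,2]-.012)<.012)&(P[...,0]>.3)&(P[...,0]<.8)
    n,l,s,ce=cv2.connectedComponentsWithStats(dark.astype(np.uint8))
    for i in range(1,n):
        if s[i,4]>120:
            # project pixel centroid to z=.012 plane via all pixels
            v,u=np.where(l==i); Q=np.array([atz(K,T,(a,b),.012) for a,b in zip(u,v)])[:,:2].astype(np.float32)
            r=cv2.minAreaRect(Q*1000)
            print(c,ce[i].round(),s[i,4],np.array(r[0]).round(1),np.round(r[1],1),round(r[2],1), Q.mean(0).round(4),P[l==i][:,2].mean().round(4))
    for nm,(a,b,rr) in {'dish':(.423,-.086,.05),'cup':(.64,-.21,.05),'tin':(.43,.05,.06),'chute':(.64,0,.13)}.items():
        m=(np.hypot(P[...,0]-a,P[...,1]-b)<rr)&(P[...,2]>.012)&(P[...,2]<.13)&(D>0)
        Q=P[m]; 
        zt=np.percentile(Q[:,2],98)
        t=Q if nm=='chute' else Q[Q[:,2]>zt-.008]; r=cv2.minAreaRect((t[:,:2]*1000).astype(np.float32))
        print(c,nm,len(t),'ztop',zt.round(4),np.array(r[0]).round(1),np.round(r[1],1),round(r[2],1))
c='side';im=cv2.imread(f'pics/{c}0.png'); cv2.imwrite('pics/crop1.png',cv2.resize(im[170:285,190:400],None,fx=3.5,fy=3.5,interpolation=2))
E
```

```text
scene dish 94 ztop 0.0374 [429.5 -82.2] [58.  52.1] 79.4
scene cup 66 ztop 0.0476 [ 633.7 -214.5] [53.8 48.8] 59.9
scene tin 132 ztop 0.0659 [426.9  58.4] [45.4 46.1] 0.6
scene chute 1636 ztop 0.0958 [639.3  10.6] [ 74.8 220.4] 78.9
side [250. 150.] 324 [514.4 328.5] [75. 75.] 0.1 [0.5139 0.3278] 0.0128
side [215. 159.] 267 [392.8 326.1] [69.7 73. ] 69.3 [0.3936 0.3276] 0.0128
side [336. 304.] 953 [ 526.5 -285.2] [77.4 77.2] 7.1 [ 0.5259 -0.286 ] 0.0129
side [299. 323.] 822 [ 423.7 -299.1] [75.9 73.9] 68.3 [ 0.4228 -0.2988] 0.0129
side dish 156 ztop 0.0375 [429.4 -83. ] [53.7 50. ] 83.6
side cup 126 ztop 0.0472 [ 632.6 -216. ] [52.  50.3] 52.8
side tin 187 ztop 0.0652 [426.2  56.9] [42.2 43.5] 0.2
side chute 1682 ztop 0.0951 [640.    9.2] [ 73.9 221.3] 79.5
```

View pics/crop1.png

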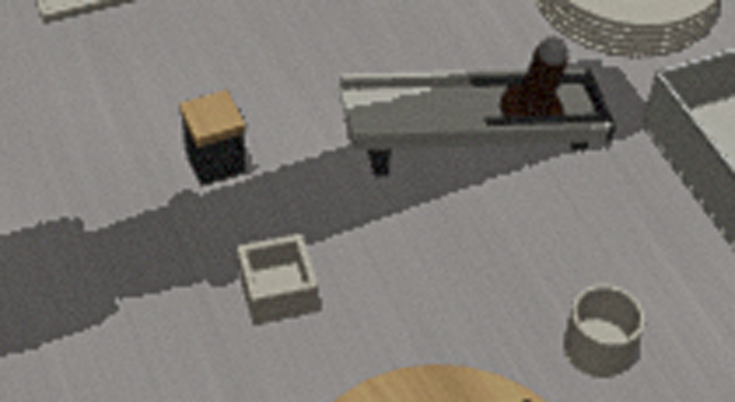

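The crop confirms the white dish, the wood-lid tin, the cup and the mill at the chute's low end. The rails end mid-chute and the raised end faces the robot. I'll move over the mill and look with the wrist camera.

drive_tool:
  moves: "0 0.02 0 -68 1;0 0.02 0 -68 1;0 0.02 0 -68 1;0 0.02 0 -68 1;0 0.02 0 -68 1;0 0.02 0 -68 1;0 0.02 0 -68 1;0 0.02 0 -68 1"

```text
time_s: 1.9
tool_pos: [0.67, -0.0001, 0.2226]
tool_rot: [-180.0, 0.0, 158.3]
force: [1.0, -0.2, -0.3]
grip_width: 0.0871
```

drive_tool:
  moves: "0 0 0 -11.5 1;0 0 0 -11.5 1;0 0 0 -11.5 1;0 0 0 -11.5 1;0 0 0 -11.5 1;0 0 0 -11.5 1;0 0 0 -11.5 1;0 0 0 -11.5 1"

```text
time_s: 2.7
tool_pos: [0.67, -0.0, 0.2226]
tool_rot: [-180.0, 0.0, 169.5]
force: [-0.5, -0.1, -0.4]
grip_width: 0.0875
```

```bash
python3 - <<'E'
from h import *
K,T,_=Tcam('wrist'); p,D=read_camera('wrist'); cv2.imwrite('pics/w1.png',p[...,::-1]); np.save('w1D.npy',D); np.save('w1T.npy',T)
o=get_obs(); print(o['tool_pos'],o['tool_rot'],K.tolist(),calibration('wrist')['T_tool_cam'])
for r in pinpoint('wrist','mill_mid')[:2]+pinpoint('wrist','chute')[:1]: print(r)
P=cloud(K,T,D)
m=(D>0)&(np.hypot(P[...,0]-.64,P[...,1]-.01)<.14)&(P[...,2]>.068); Q=P[m]; print(len(Q))
for a,b in [(.068,.076),(.076,.084),(.084,.092),(.092,.11)]:
    q=Q[(Q[:,2]>a)&(Q[:,2]<b)]
    if len(q): print(a,len(q),q.mean(0).round(4),q.min(0).round(3),q.max(0).round(3))
E
```

```text
[6.70038736e-01 2.94364321e-05 2.22626510e-01] [-1.79997770e+02  9.64277891e-03  1.69498136e+02] [[331.21374685543043, 0.0, 288.15111932389436], [0.0, 331.21374685543043, 209.03236569983795], [0.0, 0.0, 1.0]] [[ 2.17792679e-04  9.65732920e-01  2.59537821e-01  6.95825649e-02]
 [ 9.99999857e-01 -3.37104654e-04  4.15201196e-04  2.55114674e-04]
 [ 4.88464871e-04  2.59537693e-01 -9.65732855e-01 -1.62417360e-01]
 [ 0.00000000e+00  0.00000000e+00  0.00000000e+00  1.00000000e+00]]
{'uv': [293.6, 215.6], 'conf': 0.96}
{'uv': [291.9, 158.3], 'conf': 0.79}
84784
0.068 86 [0.6852 0.0009 0.0724] [ 0.681 -0.014  0.068] [0.697 0.013 0.076]
0.076 85 [0.6863 0.0012 0.0801] [ 0.683 -0.014  0.076] [0.697 0.013 0.084]
0.084 184 [ 6.897e-01 -4.000e-04  8.780e-02] [ 0.683 -0.015  0.084] [0.711 0.012 0.092]
0.092 500 [ 0.6965 -0.001   0.0981] [ 0.687 -0.013  0.092] [0.71  0.011 0.103]
```

View pics/w1.png

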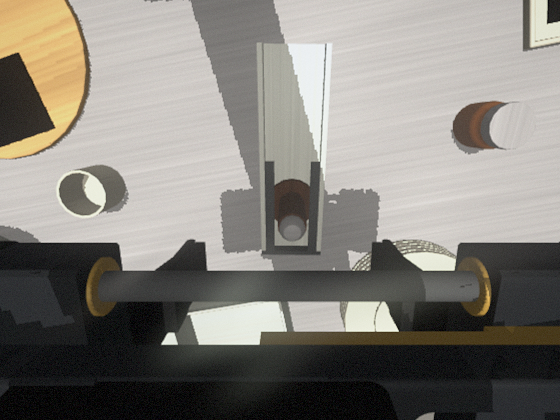

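The wrist view shows the mill top at (292,230) in the chute and its foot under the dark rails, which end at row ~163. The cup is at (83,195) and the jar at (490,125). The mill's axis is at about (0.694, 0) at z 0.064. I'll descend and grip across the chute.

drive_tool:
  moves: "-0.012 0.002 0.03 0 1;-0.0233 0.0043 0.06 0 1;-0.0233 0.0043 0.09 0 1;-0.0233 0.0043 0.12 0 1;-0.0233 0.0043 0.145 0 1;-0.0233 0.0043 0.165 0 1;-0.0233 0.0043 0.1776 0 1;-0.0233 0.0043 0.1776 0 1"
  grip_force: 15

```text
time_s: 3.65
tool_pos: [0.6923, -0.0001, 0.0428]
tool_rot: [-180.0, -0.2, 169.5]
force: [-0.6, 1.0, 0.8]
grip_width: 0.0867
```

drive_tool:
  moves: "0 0 0 0 -1;0 0 0 0 -1;0 0 0 0 -1;0 0 0 0 -1;0 0 0 0 -1;0 0 0 0 -1;0 0 0 0 -1;0 0 0 0 -1"

```text
time_s: 4.45
tool_pos: [0.6937, -0.0001, 0.0449]
tool_rot: [-180.0, -0.0, 169.5]
force: [-0.6, 0.1, -0.9]
grip_width: 0.0308
```

drive_tool:
  moves: "0 0 0 0 -1;0 0 0 0 -1;0 0 -0.0015 0 -1;0.006 0 -0.0024 0 -1;0.014 0 -0.0035 0 -1;0.022 0 -0.0046 0 -1;0.03 0 -0.0057 0 -1;0.036 0 -0.0066 0 -1"

```text
time_s: 5.25
tool_pos: [0.6573, 0.0068, 0.0518]
tool_rot: [-180.0, -0.0, 169.5]
force: [0.4, -0.4, -1.0]
grip_width: 0.0275
```

```bash
python3 - <<'E'
from h import *
K,T,_=Tcam('wrist'); p,D=read_camera('wrist'); cv2.imwrite('pics/w2.png',p[...,::-1])
o=get_obs(); print(o['tool_pos'],o['tool_rot'],o['force'],o['grip_width'])
E
```

```text
[0.65671643 0.00700731 0.05195004] [-1.79988093e+02 -4.58562305e-02  1.69531572e+02] [-0.74139873  0.49712001 -0.75475743] 0.027710402214630895
```

View pics/w2.png

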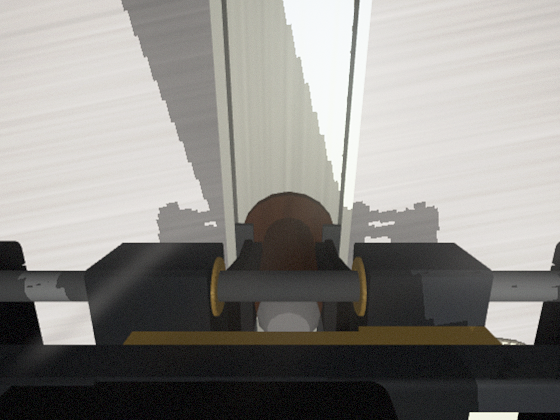

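The foot (245–333, row 193+) is gripped and sliding centrally between the walls. I'll continue past the rail ends.

drive_tool:
  moves: "0.007 0 -0.001 0 -1;0.015 0.0003 -0.0021 0 -1;0.023 0.0005 -0.0032 0 -1;0.031 0.0007 -0.0043 0 -1;0.039 0.0008 -0.0055 0 -1;0.047 0.0008 -0.0066 0 -1;0.055 0.0008 -0.0077 0 -1;0.06 0.0008 -0.0084 0 -1"

```text
time_s: 6.1
tool_pos: [0.5987, 0.0184, 0.0601]
tool_rot: [-180.0, 0.0, 169.5]
force: [-0.2, -0.3, -1.7]
grip_width: 0.0277
```

```bash
python3 - <<'E'
from h import *
c='side'
p,D=read_camera(c); K,T,_=Tcam(c)
cv2.imwrite('pics/s2.png',cv2.resize(p[140:270,240:400,::-1],None,fx=4,fy=4,interpolation=2))
o=get_obs(); print(o['tool_pos'],o['tool_rot'],o['force'],o['grip_width'])
E
```

```text
[0.59819177 0.01860584 0.06017217] [-1.79988586e+02 -3.42777671e-02  1.69525134e+02] [-0.6068096  -1.06531647 -0.48491585] 0.02756884925561209
```

View pics/s2.png

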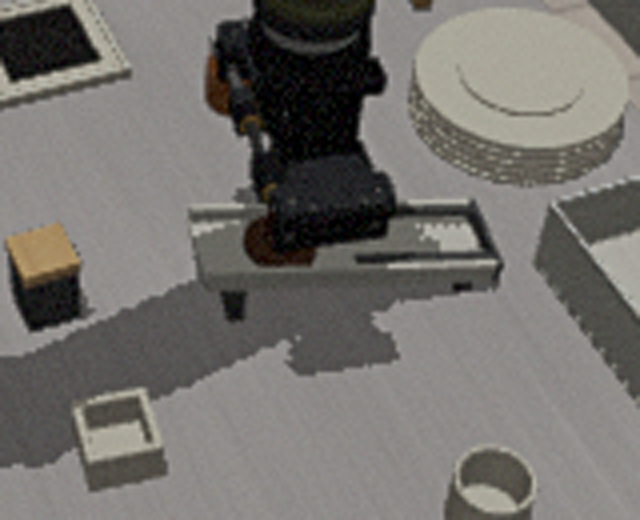

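The foot (245–320 in the crop) is clear of the rail end at 355. I'll lift it and carry it to the long tray's round pad.

drive_tool:
  moves: "0 0 -0.015 0 -1;0 0 -0.035 0 -1;0 0 -0.055 0 -1;0.015 0.015 -0.07 0 -1;0.04 0.042 -0.075 0 -1;0.065 0.068 -0.075 0 -1;0.09 0.095 -0.075 0 -1;0.115 0.12 -0.075 0 -1"

```text
time_s: 6.95
tool_pos: [0.5082, 0.1587, 0.1365]
tool_rot: [179.9, 0.1, 169.5]
force: [-0.0, 0.5, -1.5]
grip_width: 0.0275
```

drive_tool:
  moves: "0.025 0.027 0 0 -1;0.05 0.054 0 0 -1;0.075 0.081 0 0 -1;0.1 0.108 0 0 -1;0.12 0.128 0 0 -1;0.132 0.14 0 0 -1;0.137 0.146 0 0 -1;0.137 0.146 0 0 -1"

```text
time_s: 7.75
tool_pos: [0.4002, 0.3267, 0.1358]
tool_rot: [179.9, 0.1, 169.6]
force: [0.6, 0.1, -1.6]
grip_width: 0.0274
```

```bash
python3 - <<'E'
from h import *
K,T,_=Tcam('wrist'); o=get_obs(); p,D=read_camera('wrist'); cv2.imwrite('pics/w3.png',p[...,::-1])
print(o['tool_pos'],o['tool_rot'],o['force'],o['grip_width'],o['qpos'].round(0))
for n in ['tray_long','mill_mid']:
  for r in pinpoint('wrist',n)[:2]: print(n,r,atz(K,T,r['uv'],0))
K2,T2,_=Tcam('side');p,D=read_camera('side')
cv2.imwrite('pics/s3.png',cv2.resize(p[70:200,170:330,::-1],None,fx=4,fy=4,interpolation=2))
E
```

```text
[0.40021992 0.3267082  0.13581391] [1.79944592e+02 5.85899807e-02 1.69599535e+02] [ 0.6029253   0.05596384 -1.63376457] 0.02736615698300202 [-13.   8. -31. 107.   4.  66.  34.]
mill_mid {'uv': [291.0, 273.8], 'conf': 0.64} [ 4.76256292e-01  3.15878298e-01 -5.55111512e-17]
```

View pics/w3.png

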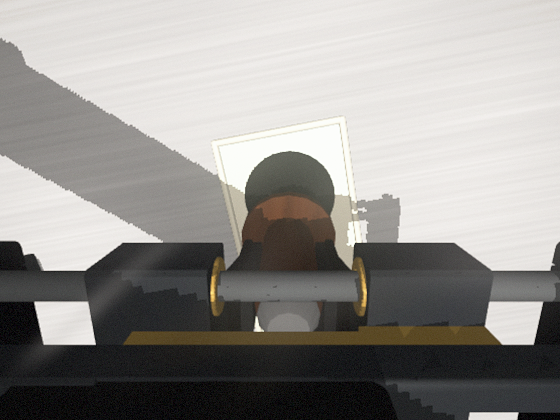

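```bash
python3 - <<'E'
from h import *
K,T,_=Tcam('wrist'); im=cv2.imread('pics/w3.png')
a=atz(K,T,(213,142),.012);b=atz(K,T,(344,117),.012); d=(b-a)/np.linalg.norm(b-a); n=np.array([-d[1],d[0],0]); n*=np.sign((b-a)[0]*0+1)
m=(a+b)/2
print(a,b,np.linalg.norm(b-a),'pad',m+.06*n,m-.06*n,np.degrees(np.arctan2(d[1],d[0])))
g=(im.max(2)<75).astype(np.uint8); g[:150]=0; g[215:]=0
v,u=np.where(g>0); k=(u>235)&(u<345); u,v=u[k],v[k]
# upper arc: topmost dark pixel per column
pts=np.array([atz(K,T,(c,v[u==c].min()-.5),.012)[:2] for c in np.unique(u)])
pts=pts[3:-3]
A=np.c_[2*pts,np.ones(len(pts))]; s=np.linalg.lstsq(A,(pts**2).sum(1),rcond=None)[0]; print('circle',s[:2],np.sqrt(s[2]+s[0]**2+s[1]**2),len(pts))
E
```

```text
[0.33888747 0.27149521 0.012     ] [0.33911681 0.38334584 0.012     ] 0.11185086510081961 pad [0.27900227 0.32754355 0.012     ] [0.39900202 0.3272975  0.012     ] 89.88252063134804
circle [0.42024183 0.31583584] 0.03398075084757733 58
```

Estimates of the pad centre: side camera (0.3935, 0.327), wrist (0.397–0.399, 0.327–0.329). I use (0.396, 0.328), correct for the lean offset and lower.

drive_tool:
  moves: "-0.0015 0 0.02 0 -1;-0.0015 0 0.045 0 -1;-0.0015 0 0.065 0 -1;-0.0015 0 0.08 0 -1;-0.0015 0 0.09 0 -1;-0.0015 0 0.095 0 -1;-0.0015 0 0.098 0 -1;-0.0015 0 0.0985 0 -1"

```text
time_s: 8.75
tool_pos: [0.4019, 0.3255, 0.0371]
tool_rot: [-180.0, 0.0, 169.5]
force: [-0.7, -1.7, 2.6]
grip_width: 0.0278
```

drive_tool:
  moves: "0 0 0 0 -1;0 0 0.001 0 -1;0 0 0.002 0 -1;0 0 0.003 0 -1;0 0 0.0035 0 -1;0 0 0.0035 0 -1;0 0 0.0035 0 -1;0 0 0.0035 0 -1"
  grip_force: 4

```text
time_s: 9.55
tool_pos: [0.4014, 0.3264, 0.0335]
tool_rot: [179.9, 0.0, 169.5]
force: [-3.9, 0.1, 5.0]
grip_width: 0.0281
```

```bash
python3 - <<'E'
from h import *
o=get_obs(); print(o['tool_pos'],o['tool_rot'],o['force'],o['grip_width'])
K,T,_=Tcam('wrist');p,D=read_camera('wrist')
q,_=read_camera('side')
cv2.imwrite('pics/w4.png',np.hstack([cv2.resize(p[:,:,::-1],(400,300)),cv2.resize(q[70:200,170:330,::-1],(370,300))]))
E
```

```text
[0.40138157 0.32641296 0.03351347] [1.79930552e+02 5.23347474e-03 1.69538937e+02] [-3.89767079  0.13574975  4.9723924 ] 0.028065791225460268
```

View pics/w4.png

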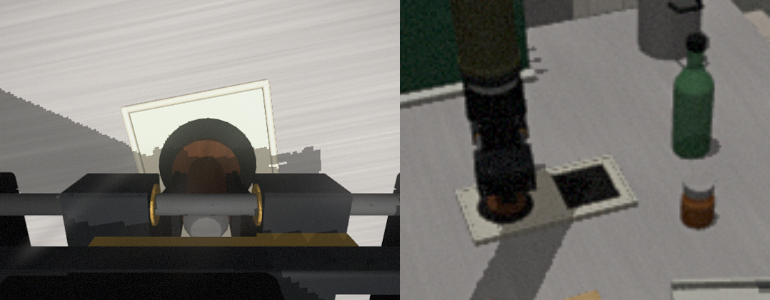

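The foot is centred on the round pad: pad 160–253, foot 173–242. Opening and rising.

drive_tool:
  moves: "0 0 -0.001 0 0;0 0 -0.001 0 0;0 0 -0.001 0 0;0 0 -0.001 0 0;0 0 -0.02 0 0;0 0 -0.05 0 0;0 0 -0.09 0 0;0 0 -0.13 0 0"

```text
time_s: 10.45
tool_pos: [0.4013, 0.325, 0.1639]
tool_rot: [-180.0, -0.0, 169.5]
force: [0.6, 0.0, -0.1]
grip_width: 0.0434
```

```bash
python3 - <<'E'
from h import *
o=get_obs(); print(o['tool_pos'],o['tool_rot'],o['force'],o['grip_width'],o['qpos'].round(0))
K,T,_=Tcam('wrist');p,D=read_camera('wrist')
cv2.imwrite('pics/w5.png',p[:,:,::-1])
P=cloud(K,T,D); m=(D>0)&(np.hypot(P[...,0]-.396,P[...,1]-.328)<.04)&(P[...,2]<.12)&(P[...,2]>.08); Q=P[m]; print(len(Q),Q.mean(0),Q.min(0),Q.max(0))
E
```

```text
[0.4013022  0.32504191 0.16389576] [-1.79960686e+02 -3.35253128e-02  1.69503992e+02] [ 0.615043    0.04583791 -0.12761962] 0.04339439387639331 [-12.   6. -32. 105.   3.  69.  35.]
788 [0.39629987 0.32769557 0.08728899] [0.38581482 0.3153888  0.08007941] [0.40967962 0.33952126 0.09166929]
```

View pics/w5.png

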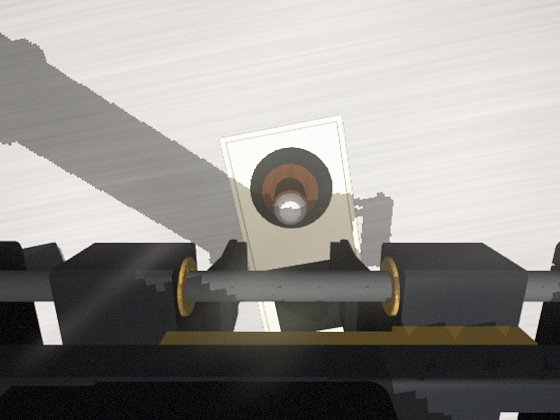

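The mill stands upright (top z 0.090) at (0.396, 0.328), and the pad centre in this view is (0.396, 0.328). Now to the dish.

drive_tool:
  moves: "-0.016 -0.048 -0.02 -2.5 1;-0.033 -0.096 -0.04 -2.5 1;-0.049 -0.144 -0.04 -2.5 1;-0.066 -0.192 -0.04 -2.5 1;-0.082 -0.24 -0.04 -2.5 1;-0.098 -0.288 -0.04 -2.5 1;-0.115 -0.336 -0.04 -2.5 1;-0.131 -0.383 -0.04 -2.5 1"

```text
time_s: 11.3
tool_pos: [0.459, -0.0655, 0.203]
tool_rot: [-180.0, 0.1, 172.0]
force: [1.3, 0.4, 0.4]
grip_width: 0.0866
```

```bash
cat > look.py <<'E'
from h import *
import sys
name,n,h,x,y,r=sys.argv[1],sys.argv[2],float(sys.argv[3]),float(sys.argv[4]),float(sys.argv[5]),.045
o=get_obs();K,T,_=Tcam('wrist');p,D=read_camera('wrist'); o2=get_obs()
print(o['tool_pos'].round(4),o2['tool_pos'].round(4),o['tool_rot'].round(2),o['force'].round(1),o['grip_width'].round(4),o['qpos'].round(0))
cv2.imwrite(f'pics/{n}.png',p[:,:,::-1])
for q in pinpoint('wrist',name)[:2]: print(q, atz(K,T,q['uv'],h/2).round(4))
P=cloud(K,T,D); m=(D>0)&(np.hypot(P[...,0]-x,P[...,1]-y)<r)&(abs(P[...,2]-h)<.006); Q=P[m]
q=cv2.minAreaRect((Q[:,:2]*1000).astype(np.float32)); print(len(Q),np.round(q[0],1),np.round(q[1],1),q[2],'mean',Q.mean(0).round(4))
E
python3 look.py dish_mid w6 .034 .428 -.083
```

```text
Traceback (most recent call last):
  File "look.py", line 5, in <module>
    print(o['tool_pos'].round(4),o2['tool_pos'].round(4),o['tool_rot'].round(2),o['force'].round(1),o['grip_width'].round(4),o['qpos'].round(0))
                                                                                                    ^^^^^^^^^^^^^^^^^^^^^
AttributeError: 'float' object has no attribute 'round'
```

```bash
sed -i "s/o\['grip_width'\].round(4)/o['grip_width']/" look.py; python3 look.py dish_mid w6 .034 .428 -.083
```

```text
[ 0.4592 -0.0756  0.2029] [ 0.4588 -0.0713  0.2027] [-1.7968e+02  1.3000e-01  1.7137e+02] [ 0.2 -6.6  0.6] 0.08638176567682082 [ 12.  -3.  -6. 110.  -0.  73.  87.]
{'uv': [276.9, 165.7], 'conf': 0.82} [ 0.4348 -0.0849  0.017 ]
1002 [432.2 -82.8] [50.  50.2] 83.05068969726562 mean [ 0.4319 -0.0831  0.0341]
```

View pics/w6.png

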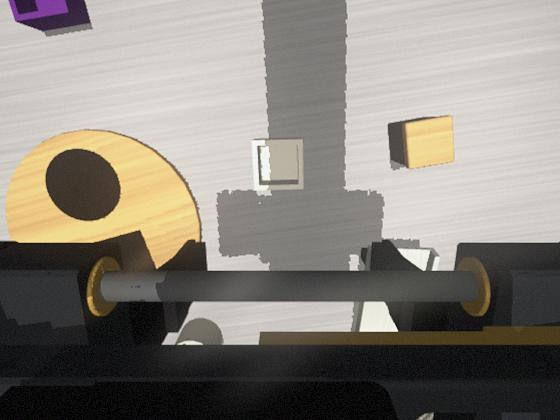

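White dish at (277,165), square to the jaws; decoy at (50,12). The arm was still settling, so I measure once more and include the tin and tray pads.

```bash
python3 look.py dish_mid w6 .034 .43 -.083; python3 look.py tin_mid w6 .062 .427 .057
```

```text
[ 0.4588 -0.067   0.2026] [ 0.4588 -0.0643  0.2026] [-1.7998e+02 -1.0000e-02  1.7158e+02] [-0.4  0.3 -0.2] 0.08681984677747857 [ 12.  -3.  -7. 110.  -0.  74.  87.]
{'uv': [267.9, 165.7], 'conf': 0.68} [ 0.4327 -0.0847  0.017 ]
991 [432.2 -82.8] [50.  50.3] 83.05989837646484 mean [ 0.4319 -0.0833  0.0341]
[ 0.4588 -0.0628  0.2027] [ 0.4589 -0.062   0.2028] [ 1.7997e+02 -2.0000e-02  1.7199e+02] [-0.   0.6 -0. ] 0.08704378850045931 [ 12.  -3.  -7. 110.  -0.  74.  87.]
{'uv': [403.3, 144.9], 'conf': 0.74} [0.4294 0.057  0.031 ]
2239 [429.3  56.9] [42.1 41.9] 1.385581374168396 mean [0.4285 0.0561 0.0621]
```

drive_tool:
  moves: "0.008 -0.008 0.02 -1 1;0.016 -0.016 0.05 -1 1;0.0236 -0.025 0.08 -1 1;0.0236 -0.025 0.105 -1 1;0.0236 -0.025 0.125 -1 1;0.0236 -0.025 0.138 -1 1;0.0236 -0.025 0.14 -1 1;0.0236 -0.025 0.14 -1 1"

```text
time_s: 12.45
tool_pos: [0.4324, -0.0842, 0.0633]
tool_rot: [180.0, 0.0, 173.1]
force: [-0.7, -0.6, 0.3]
grip_width: 0.0867
```

```bash
python3 look.py dish_mid w7 .034 .432 -.083
```

```text
[ 0.4324 -0.0842  0.0633] [ 0.4329 -0.0845  0.0638] [1.8000e+02 2.0000e-02 1.7308e+02] [-0.7 -0.6  0.3] 0.08674223692211643 [ 13.   2.  -6. 122.   0.  56.  90.]
{'uv': [289.5, 229.6], 'conf': 0.78} [ 0.4332 -0.0833  0.017 ]
2582 [430.7 -82.7] [50.3 48.1] 83.35759735107422 mean [ 0.4282 -0.0823  0.0337]
```

drive_tool:
  moves: "0 0.001 0.015 0 1;0 0.001 0.032 0 1;0 0.001 0.046 0 1;0 0.001 0.055 0 1;0 0.001 0.057 0 1;0 0.001 0.057 0 1;0 0.001 0.057 0 -1;0 0.001 0.057 0 -1"
  grip_force: 15

```text
time_s: 13.35
tool_pos: [0.4329, -0.0839, 0.0067]
tool_rot: [-180.0, 0.1, 173.0]
force: [-0.2, -0.1, -1.6]
grip_width: 0.0777
```

drive_tool:
  moves: "0 0 0 0 -1;0 0 0 0 -1;0 0 0 0 -1;0 0 0 0 -1;0 0 -0.01 0 -1;0 0 -0.04 0 -1;0 0 -0.07 0 -1;0 0 -0.1 0 -1"

```text
time_s: 14.15
tool_pos: [0.4318, -0.0837, 0.1074]
tool_rot: [-180.0, -0.0, 173.0]
force: [1.1, 0.1, -1.5]
grip_width: 0.0497
```

drive_tool:
  moves: "-0.001 0.012 -0.005 -1 -1;-0.003 0.036 -0.01 -2 -1;-0.006 0.068 -0.01 -3 -1;-0.009 0.102 -0.01 -4 -1;-0.012 0.138 -0.01 -5 -1;-0.015 0.174 -0.01 -6 -1;-0.018 0.21 -0.01 -7 -1;-0.021 0.246 -0.01 -7 -1"

```text
time_s: 14.95
tool_pos: [0.4823, 0.1597, 0.1154]
tool_rot: [-180.0, -0.1, -179.9]
force: [0.8, 0.5, -1.4]
grip_width: 0.0499
```

```bash
python3 -c "
from h import *
o=get_obs(); print(o['tool_pos'].round(4),o['tool_rot'].round(1))
y=np.radians(o['tool_rot'][2]); d=np.array([.516,.328])-o['tool_pos'][:2]; print(d@[np.cos(y),np.sin(y)], d@[np.sin(y),-np.cos(y)])"
```

```text
[0.4823 0.1597 0.1154] [-1.800e+02 -1.000e-01 -1.799e+02]
-0.03388569317858595 0.16822401252345373
```

drive_tool:
  moves: "-0.007 0.034 0 0 -1;-0.014 0.068 0 0 -1;-0.02 0.1 0 0 -1;-0.026 0.128 0 0 -1;-0.031 0.15 0 0 -1;-0.033 0.163 0 0 -1;-0.034 0.168 0 0 -1;-0.034 0.168 0 0 -1"

```text
time_s: 15.75
tool_pos: [0.5165, 0.3258, 0.1155]
tool_rot: [-180.0, -0.1, -180.0]
force: [-0.7, -0.3, -0.8]
grip_width: 0.0497
```

```bash
python3 look.py dish_mid w8 .134 .516 .328
```

```text
[0.5165 0.3258 0.1155] [0.5168 0.3248 0.1156] [-1.7996e+02 -5.0000e-02 -1.7995e+02] [-0.7 -0.3 -0.8] 0.049674645607271285 [-15.  20. -24.  96.   9.  67.  49.]
{'uv': [284.4, 265.0], 'conf': 0.61} [0.5436 0.3232 0.067 ]
{'uv': [293.6, 37.9], 'conf': 0.54} [0.4009 0.3288 0.067 ]
2558 [513.9 326.1] [68.2 46.5] 89.95689392089844 mean [0.5149 0.3261 0.1343]
```

View pics/w8.png

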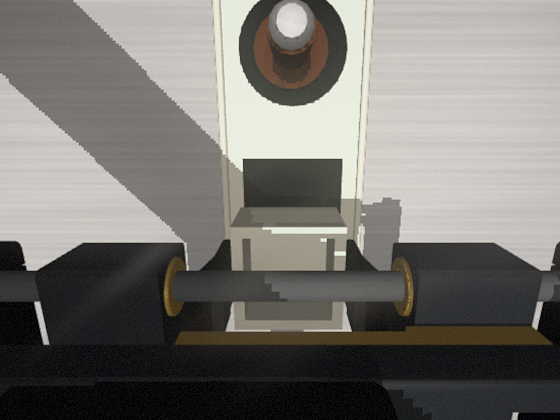

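The square pad's near edge is at row 158, cols 243–342, giving a pad centre of (0.516, 0.329). I correct by 3.5 mm and lower.

drive_tool:
  moves: "-0.0005 0.002 0.02 0 -1;-0.001 0.0035 0.045 0 -1;-0.001 0.0035 0.065 0 -1;-0.001 0.0035 0.08 0 -1;-0.001 0.0035 0.09 0 -1;-0.001 0.0035 0.0945 0 -1;-0.001 0.0035 0.0965 0 -1;-0.001 0.0035 0.0965 0 -1"

```text
time_s: 16.65
tool_pos: [0.5184, 0.3295, 0.02]
tool_rot: [180.0, 0.1, -180.0]
force: [-1.0, -0.7, -1.6]
grip_width: 0.0496
```

drive_tool:
  moves: "0 0 0.0005 0 -1;0 0 0.0005 0 -1;0 0 0.0005 0 0.7;0 0 0.0005 0 0.7;0 0 0.0005 0 0.7;0 0 -0.02 0 0.7;0 0 -0.06 0 0.7;0 0 -0.1 0 0.7"

```text
time_s: 17.45
tool_pos: [0.5174, 0.3289, 0.1199]
tool_rot: [-180.0, -0.1, -180.0]
force: [0.7, 1.0, 1.4]
grip_width: 0.0737
```

```bash
python3 look.py dish_mid w9 .046 .516 .328;python3 look.py dish_mid w9 .046 .516 .328
```

```text
[0.5174 0.3289 0.1199] [0.5212 0.3318 0.1284] [-1.7995e+02 -9.0000e-02 -1.7999e+02] [0.7 1.  1.4] 0.07373786803206571 [-15.  20. -24.  95.   9.  67.  49.]
{'uv': [286.7, 211.6], 'conf': 0.67} [0.5195 0.3276 0.023 ]
1861 [518.  329.7] [50.4 50.1] 0.15375371277332306 mean [0.5175 0.3298 0.0458]
[0.5214 0.332  0.1262] [0.52   0.3309 0.1232] [ 179.67    0.57 -180.  ] [ 0.   0.  -0.2] 0.07375552827090671 [-15.  19. -24.  95.   9.  67.  49.]
{'uv': [280.4, 201.6], 'conf': 0.72} [0.5179 0.3261 0.023 ]
1810 [518.2 329.7] [50.5 50.2] 0.06859015673398972 mean [0.5175 0.3296 0.0459]
```

View pics/w9.png

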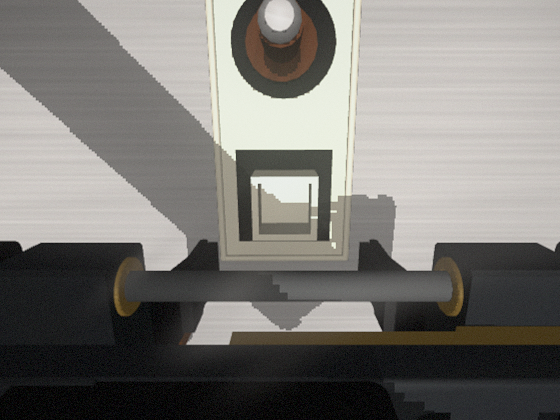

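The dish sits at (0.518, 0.330): cols 250–319 inside the pad's 236–332, square to it. Next, the cup.

drive_tool:
  moves: "0 -0.02 -0.04 0 1;-0.01 -0.05 -0.075 0 1;-0.02 -0.09 -0.08 0 1;-0.032 -0.13 -0.08 0 1;-0.044 -0.17 -0.08 0 1;-0.056 -0.21 -0.08 0 1;-0.068 -0.25 -0.08 0 1;-0.08 -0.29 -0.08 0 1"

```text
time_s: 18.45
tool_pos: [0.5973, 0.0374, 0.1975]
tool_rot: [-180.0, -0.2, 180.0]
force: [0.2, 0.1, -0.1]
grip_width: 0.0871
```

drive_tool:
  moves: "-0.01 -0.04 0 0 1;-0.02 -0.08 0 0 1;-0.03 -0.12 0 0 1;-0.04 -0.16 0 0 1;-0.048 -0.195 0 0 1;-0.056 -0.225 0 0 1;-0.06 -0.24 0 0 1;-0.06 -0.24 0 0 1"

```text
time_s: 19.25
tool_pos: [0.657, -0.2034, 0.1974]
tool_rot: [-180.0, -0.2, 179.8]
force: [-1.0, -0.5, -0.3]
grip_width: 0.087
```

```bash
python3 look.py cup_mid w10 .045 .633 -.215; python3 look.py cup_mid w10 .045 .633 -.215
```

```text
[ 0.657  -0.2034  0.1974] [ 0.6574 -0.2005  0.1979] [-1.7998e+02 -1.7000e-01  1.7977e+02] [-1.  -0.5 -0.3] 0.08704666030261972 [ 20.  24.  -7.  79.   3.  78. 103.]
{'uv': [280.4, 169.3], 'conf': 0.78} [ 0.6355 -0.2114  0.0225]
573 [ 636.1 -214.9] [51.3 50.8] 62.59581756591797 mean [ 0.6368 -0.2152  0.0447]
[ 0.6578 -0.1986  0.1985] [ 0.658  -0.1977  0.199 ] [ 1.7988e+02 -9.0000e-02 -1.7992e+02] [ 0.1  0.3 -1.1] 0.08710503186780699 [ 20.  24.  -8.  79.   3.  78. 103.]
{'uv': [275.3, 170.1], 'conf': 0.76} [ 0.6375 -0.2115  0.0225]
573 [ 636.3 -215. ] [50.7 51.3] 43.526756286621094 mean [ 0.6369 -0.2154  0.0447]
```

View pics/w10.png

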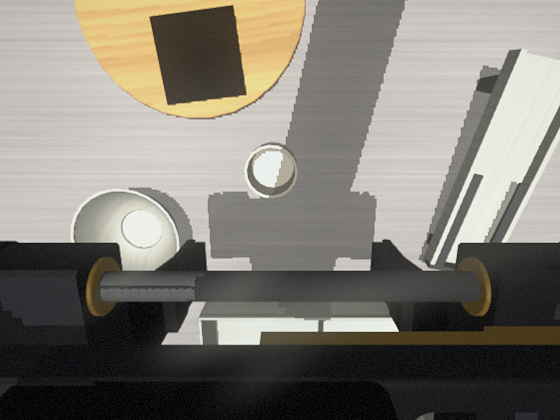

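Cup at (272,170), giving (0.636, -0.215). Square pad of the round tray at corners (150,18), (233,6), (246,93), (168,104).

drive_tool:
  moves: "0.008 -0.006 0.02 0 1;0.016 -0.012 0.05 0 1;0.022 -0.018 0.08 0 1;0.022 -0.018 0.105 0 1;0.022 -0.018 0.125 0 1;0.022 -0.018 0.138 0 1;0.022 -0.018 0.14 0 1;0.022 -0.018 0.14 0 1"

```text
time_s: 20.25
tool_pos: [0.6365, -0.2178, 0.06]
tool_rot: [180.0, 0.0, -179.9]
force: [1.1, 0.4, 1.0]
grip_width: 0.087
```

```bash
python3 look.py cup_mid w11 .045 .636 -.215; python3 -c "
from h import *
K=np.array(calibration('wrist')['intrinsics'])
T=np.eye(4);T[:3,:3]=R.from_euler('xyz',[180,0,180],degrees=True).as_matrix();T[:3,3]=[.658,-.198,.199]
T=T@np.array(calibration('wrist')['T_tool_cam'])
C=np.array([atz(K,T,u,.012)[:2] for u in [(150,18),(233,6),(246,93),(168,104)]]);print(C.round(4),C.mean(0),np.linalg.norm(np.diff(C,axis=0),axis=1))"
```

```text
[ 0.6365 -0.2178  0.06  ] [ 0.6369 -0.2182  0.0607] [ 1.7999e+02  3.0000e-02 -1.7993e+02] [1.1 0.4 1. ] 0.08696194985727891 [ 22.  28.  -7.  90.   4.  63. 104.]
{'uv': [295.1, 235.4], 'conf': 0.79} [ 0.6381 -0.2134  0.0225]
1295 [ 632.  -215.2] [51.3 44.1] 89.19815826416016 mean [ 0.6279 -0.2152  0.0443]
[[ 0.4952 -0.3288]
 [ 0.4851 -0.2499]
 [ 0.5624 -0.2402]
 [ 0.5729 -0.3191]] [ 0.528904   -0.28451956] [0.07959836 0.07782858 0.07957133]
```

drive_tool:
  moves: "0 0.002 0.015 0 1;0 0.003 0.032 0 1;0 0.003 0.044 0 1;0 0.003 0.05 0 1;0 0.003 0.052 0 1;0 0.003 0.052 0 1;0 0.003 0.052 0 -1;0 0.003 0.052 0 -1"

```text
time_s: 21.15
tool_pos: [0.6366, -0.2159, 0.0083]
tool_rot: [-180.0, 0.1, 180.0]
force: [0.5, -0.6, 0.2]
grip_width: 0.0778
```

drive_tool:
  moves: "0 0 0 0 -1;0 0 0 0 -1;0 0 0 0 -1;0 0 0 0 -1;0 0 -0.01 0 -1;0 0 -0.03 0 -1;0 0 -0.055 0 -1;0 0 -0.08 0 -1"

```text
time_s: 21.95
tool_pos: [0.6357, -0.2156, 0.0886]
tool_rot: [180.0, -0.0, -180.0]
force: [0.9, -0.9, -0.8]
grip_width: 0.0515
```

```bash
cat > go.py <<'E'
from h import *
import sys
o=get_obs(); print(o['tool_pos'].round(4),o['tool_rot'].round(1),o['grip_width'],o['force'].round(1))
y=np.radians(o['tool_rot'][2]); d=np.array([float(sys.argv[1]),float(sys.argv[2])])-o['tool_pos'][:2]; print('tx',(d@[np.cos(y),np.sin(y)]).round(4),'ty', (d@[np.sin(y),-np.cos(y)]).round(4))
E
python3 go.py .425 -.298
```

```text
[ 0.6357 -0.2156  0.0886] [ 180.   -0. -180.] 0.0515022922626355 [ 0.9 -0.9 -0.8]
tx 0.2107 ty -0.0824
```

drive_tool:
  moves: "0.02 -0.008 -0.01 0 -1;0.055 -0.022 -0.02 0 -1;0.09 -0.035 -0.02 0 -1;0.125 -0.049 -0.02 0 -1;0.16 -0.063 -0.02 0 -1;0.19 -0.074 -0.02 0 -1;0.205 -0.08 -0.02 0 -1;0.2107 -0.0824 -0.02 0 -1"

```text
time_s: 22.75
tool_pos: [0.4242, -0.299, 0.1081]
tool_rot: [-180.0, 0.0, 179.9]
force: [0.1, 0.9, -0.8]
grip_width: 0.0513
```

drive_tool:
  moves: "0 0 0 0 -1;0 0 0 0 -1;0 0 0 0 -1;0 0 0 0 -1;0 0 0 0 -1;0 0 0 0 -1;0 0 0 0 -1;0 0 0 0 -1"

```text
time_s: 23.55
tool_pos: [0.4253, -0.2981, 0.1075]
tool_rot: [-180.0, 0.0, 180.0]
force: [0.1, 0.6, -1.1]
grip_width: 0.0518
```

```bash
python3 look.py cup_mid w11 .14 .425 -.298; python3 go.py .425 -.298
```

```text
[ 0.4253 -0.2981  0.1075] [ 0.4253 -0.2981  0.1075] [-1.8e+02  1.0e-02  1.8e+02] [ 0.1  0.6 -1.1] 0.051752460807038735 [ 35.   8.  -3. 110.   0.  63. 122.]
{'uv': [290.1, 271.6], 'conf': 0.78} [ 0.4521 -0.2969  0.07  ]
3829 [ 422.8 -294.3] [51.2 66.4] 28.204923629760742 mean [ 0.4224 -0.2978  0.1412]
[ 0.4253 -0.2981  0.1075] [-180.    0.  180.] 0.05162919070259414 [-0.1 -1.  -1.5]
tx 0.0003 ty 0.0001
```

View pics/w11.png

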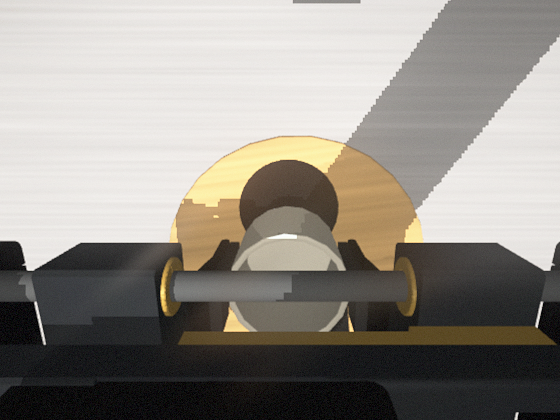

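The round pad (cols 240–338, apex row 160) has its centre under the TCP within 1 mm. Lowering the cup.

drive_tool:
  moves: "0 0.0005 0.02 0 -1;0 0.0005 0.04 0 -1;0 0.0005 0.058 0 -1;0 0.0005 0.072 0 -1;0 0.0005 0.081 0 -1;0 0.0005 0.085 0 -1;0 0.0005 0.0865 0 -1;0 0.0005 0.0865 0 -1"

```text
time_s: 24.45
tool_pos: [0.4257, -0.2978, 0.0214]
tool_rot: [-180.0, 0.0, -180.0]
force: [-1.2, 0.2, -0.8]
grip_width: 0.0516
```

drive_tool:
  moves: "0 0 0.0005 0 -1;0 0 0.0005 0 -1;0 0 0.0005 0 0.7;0 0 0.0005 0 0.7;0 0 0.0005 0 0.7;0 0 -0.015 0 0.7;0 0 -0.05 0 0.7;0 0 -0.1 0 0.7"

```text
time_s: 25.25
tool_pos: [0.4234, -0.2963, 0.1197]
tool_rot: [179.8, -0.3, -180.0]
force: [0.9, -0.3, 0.4]
grip_width: 0.0736
```

```bash
python3 look.py cup_mid w12 .057 .425 -.298; python3 look.py cup_mid w12 .057 .425 -.298;python3 go.py .45 .056
```

```text
[ 0.4234 -0.2963  0.1197] [ 0.4288 -0.2999  0.1302] [ 179.82   -0.27 -180.  ] [ 0.9 -0.3  0.4] 0.0735659576070767 [ 35.   7.  -3. 109.   0.  64. 122.]
{'uv': [289.6, 217.0], 'conf': 0.71} [ 0.4281 -0.295   0.0285]
1134 [ 425.6 -297.5] [51.4 50.8] 22.36105728149414 mean [ 0.4264 -0.2975  0.0563]
[ 0.4295 -0.3003  0.128 ] [ 0.4279 -0.2993  0.125 ] [-179.59    0.62 -180.  ] [ 0.9 -1.  -0.4] 0.07386225182332393 [ 35.   7.  -3. 108.   0.  64. 122.]
{'uv': [292.6, 202.6], 'conf': 0.91} [ 0.426  -0.2975  0.0285]
1066 [ 425.5 -297.5] [51.3 50.8] 43.52494430541992 mean [ 0.4262 -0.2975  0.0563]
[ 0.4263 -0.2982  0.1226] [-179.9    0.2 -180. ] 0.07403080309959605 [-1.   0.5 -0.6]
tx -0.0237 ty 0.3542
```

View pics/w12.png

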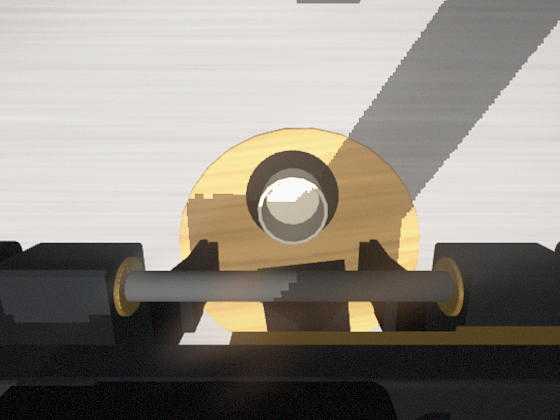

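Cup upright at (0.4255, -0.2975), centred in the pad. Now the tin.

drive_tool:
  moves: "0 0.01 -0.03 -1 1;-0.002 0.03 -0.06 -1 1;-0.004 0.065 -0.08 -1 1;-0.007 0.105 -0.08 -1 1;-0.01 0.145 -0.08 -1 1;-0.014 0.185 -0.08 -1 1;-0.018 0.225 -0.08 -1 1;-0.022 0.265 -0.08 -1 1"

```text
time_s: 26.25
tool_pos: [0.4462, -0.031, 0.1994]
tool_rot: [180.0, -0.1, -179.0]
force: [1.2, 0.6, 0.7]
grip_width: 0.0873
```

drive_tool:
  moves: "0 0.03 0 0 1;0 0.055 0 0 1;0 0.075 0 0 1;0 0.085 0 0 1;0 0.089 0 0 1;0 0.089 0 0 1;0 0.089 0 0 1;0 0.089 0 0 1"

```text
time_s: 27.05
tool_pos: [0.4458, 0.0553, 0.2008]
tool_rot: [-180.0, -0.0, -179.1]
force: [0.0, 0.0, 0.7]
grip_width: 0.0872
```

```bash
python3 look.py tin_mid w13 .062 .429 .057;python3 look.py tin_mid w13 .062 .429 .057; python3 go.py .429 .057
```

```text
[0.4458 0.0553 0.2008] [0.4458 0.0555 0.2009] [-1.7999e+02 -1.0000e-02 -1.7910e+02] [0.  0.  0.7] 0.0872070645151227 [ 16.  -5. -25. 111.  -2.  73.  83.]
{'uv': [291.8, 173.7], 'conf': 0.7} [0.4285 0.0585 0.031 ]
2035 [429.   57.2] [41.7 41.5] 1.8044066429138184 mean [0.4284 0.0573 0.0623]
[0.4458 0.0556 0.201 ] [0.4458 0.0558 0.201 ] [-179.99    0.   -179.08] [-0.3 -0.3  0.1] 0.08706437676735321 [ 16.  -5. -25. 111.  -2.  73.  83.]
{'uv': [290.7, 177.1], 'conf': 0.74} [0.4321 0.0578 0.031 ]
2050 [429.   57.4] [41.8 42.2] 0.9099430441856384 mean [0.4284 0.0575 0.0623]
[0.4458 0.0559 0.201 ] [-180.    0. -179.] 0.08693310467687144 [0.2 0.2 0.2]
tx 0.0168 ty 0.0013
```

drive_tool:
  moves: "0.008 0.001 0.015 0 1;0.0168 0.0013 0.045 0 1;0.0168 0.0013 0.08 0 1;0.0168 0.0013 0.115 0 1;0.0168 0.0013 0.145 0 1;0.0168 0.0013 0.17 0 1;0.0168 0.0013 0.185 0 1;0.0168 0.0013 0.191 0 1"

```text
time_s: 28.05
tool_pos: [0.4277, 0.0572, 0.0084]
tool_rot: [180.0, -0.2, -179.0]
force: [0.3, -0.0, 1.6]
grip_width: 0.0871
```

drive_tool:
  moves: "0 0 0 0 1;0 0 0 0 -1;0 0 0 0 -1;0 0 0 0 -1;0 0 0 0 -1;0 0 0 0 -1;0 0 0 0 -1;0 0 0 0 -1"

```text
time_s: 28.85
tool_pos: [0.429, 0.0574, 0.01]
tool_rot: [-180.0, 0.0, -179.0]
force: [-1.0, -0.5, 0.9]
grip_width: 0.0416
```

drive_tool:
  moves: "0 0 0 0 -1;0 0 -0.005 0 -1;0 0 -0.02 0 -1;0 0 -0.04 0 -1;0 0 -0.06 0 -1;0 0 -0.08 0 -1;0 0 -0.09 0 -1;0 0 -0.09 0 -1"

```text
time_s: 29.65
tool_pos: [0.43, 0.0575, 0.1012]
tool_rot: [-180.0, 0.2, -179.0]
force: [-0.6, 0.0, -1.3]
grip_width: 0.0415
```

```bash
python3 go.py .528 -.285
```

```text
[0.43   0.0575 0.1012] [-180.     0.2 -179. ] 0.04149484543543491 [-0.6  0.  -1.3]
tx -0.092 ty -0.3441
```

drive_tool:
  moves: "-0.003 -0.01 0 -1 -1;-0.01 -0.035 0 -2 -1;-0.018 -0.07 0 -3 -1;-0.028 -0.105 0 -4 -1;-0.038 -0.14 0 -5 -1;-0.048 -0.175 0 -6 -1;-0.057 -0.21 0 -6.3 -1;-0.066 -0.245 0 -6.3 -1"

```text
time_s: 30.45
tool_pos: [0.4985, -0.1875, 0.0983]
tool_rot: [179.9, -0.1, -172.7]
force: [0.1, 0.1, -1.3]
grip_width: 0.0417
```

```bash
python3 go.py .528 -.285
```

```text
[ 0.4985 -0.1875  0.0983] [ 1.799e+02 -1.000e-01 -1.727e+02] 0.04167379473469612 [ 0.1  0.1 -1.3]
tx -0.0168 ty -0.1004
```

drive_tool:
  moves: "-0.005 -0.03 0 0 -1;-0.01 -0.058 0 0 -1;-0.014 -0.08 0 0 -1;-0.016 -0.093 0 0 -1;-0.017 -0.1 0 0 -1;-0.017 -0.1 0 0 -1;-0.017 -0.1 0 0 -1;-0.017 -0.1 0 0 -1"

```text
time_s: 31.25
tool_pos: [0.5289, -0.2819, 0.1]
tool_rot: [180.0, -0.0, -172.6]
force: [0.7, 1.1, -0.3]
grip_width: 0.0417
```

```bash
python3 go.py .528 -.285; python3 - <<'E'
from h import *
K,T,_=Tcam('wrist');p,D=read_camera('wrist'); cv2.imwrite('pics/w14.png',p[...,::-1])
P=cloud(K,T,D); g=(p.max(2)<60)&(D>0)&(abs(P[...,2]-.012)<.006)&(np.hypot(P[...,0]-.528,P[...,1]+.285)<.062)
n,l,s,c=cv2.connectedComponentsWithStats(g.astype(np.uint8)); i=1+s[1:,4].argmax(); Q=P[l==i]
print(s[i]); 
# tray frame coords, yaw 7.3 about (.528,-.285)
a=np.radians(7.3); q=(Q[:,:2]-[.528,-.285])@np.array([[np.cos(a),-np.sin(a)],[np.sin(a),np.cos(a)]])
print(np.percentile(q,[1,99],axis=0).round(4))
e=cv2.minAreaRect((Q[:,:2]*1000).astype(np.float32)); print(e)
E
```

```text
[ 0.5289 -0.2819  0.1   ] [ 180.    -0.  -172.6] 0.04166938627209435 [ 0.7  1.1 -0.3]
tx 0.0012 ty -0.0029
[ 235  186  100   57 1758]
[[-0.0172 -0.0388]
 [ 0.0235  0.0386]]
((531.2543334960938, -285.4525146484375), (43.633514404296875, 79.54393768310547), 9.531620979309082)
```

View pics/w14.png

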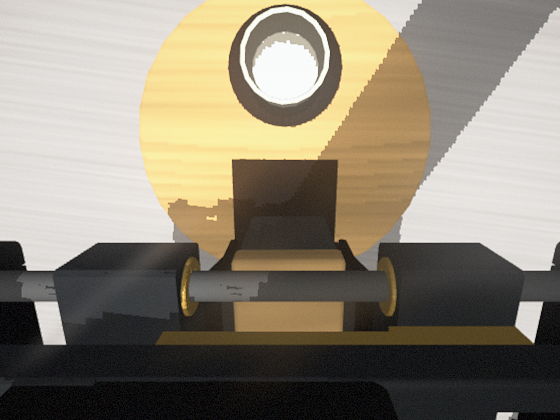

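Pad near edge at row 159, cols 233–337, parallel to the jaws. The correction is +1.3 mm and −2.6 mm, then I lower.

drive_tool:
  moves: "0.0006 -0.0013 0.015 0 -1;0.0013 -0.0026 0.035 0 -1;0.0013 -0.0026 0.052 0 -1;0.0013 -0.0026 0.065 0 -1;0.0013 -0.0026 0.073 0 -1;0.0013 -0.0026 0.076 0 -1;0.0013 -0.0026 0.0775 0 -1;0.0013 -0.0026 0.0775 0 -1"

```text
time_s: 32.1
tool_pos: [0.5283, -0.2863, 0.023]
tool_rot: [-180.0, 0.1, -172.7]
force: [0.6, -0.5, -0.9]
grip_width: 0.0418
```

drive_tool:
  moves: "0 0 0.0005 0 -1;0 0 0.0005 0 -1;0 0 0.0005 0 0.5;0 0 0.0005 0 0.5;0 0 0.0005 0 0.5;0 0 -0.015 0 0.5;0 0 -0.05 0 0.5;0 0 -0.1 0 0.5"

```text
time_s: 32.9
tool_pos: [0.5261, -0.2853, 0.1221]
tool_rot: [179.8, -0.2, -172.7]
force: [0.9, -0.8, 0.5]
grip_width: 0.0647
```

drive_tool:
  moves: "-0.005 0.02 -0.03 0 0.5;-0.01 0.04 -0.06 0 0.5;-0.02 0.08 -0.08 0 0.5;-0.03 0.12 -0.08 0 0.5;-0.03 0.16 -0.08 0 0.5;-0.03 0.19 -0.08 0 0.5;-0.03 0.21 -0.08 0 0.5;-0.03 0.21 -0.08 0 0.5"

```text
time_s: 33.7
tool_pos: [0.531, -0.0701, 0.2041]
tool_rot: [180.0, 0.1, -172.4]
force: [0.1, 0.7, 1.1]
grip_width: 0.0655
```

```bash
python3 go.py .528 -.285; python3 - <<'E'
from h import *
obj={'mill':(.396,.328,.09),'dish':(.516,.329,.046),'cup':(.425,-.298,.057),'tin':(.528,-.285,.074),'jar':(.642,.23,.07),'bowl':(.70,-.36,.045)}
pics=[]
for c in ['scene','side']:
    K,T,_=Tcam(c); p,D=read_camera(c); P=cloud(K,T,D)
    pics.append(p[100:350,150:420,::-1])
    for n,(x,y,h) in obj.items():
        m=(D>0)&(np.hypot(P[...,0]-x,P[...,1]-y)<.06)&(abs(P[...,2]-h-.002)<.009); Q=P[m]
        if len(Q)<8: print(c,n,'few',len(Q)); continue
        q=cv2.minAreaRect((Q[:,:2]*1000).astype(np.float32)); print(c,n,len(Q),np.round(q[0],1),np.round(q[1],1),round(q[2],1),'zmax',Q[:,2].max().round(4))
cv2.imwrite('pics/final.png',cv2.resize(np.hstack(pics),(800,370),interpolation=2))
E
```

```text
[ 0.531  -0.0701  0.2041] [ 1.800e+02  1.000e-01 -1.724e+02] 0.06548930151295672 [0.1 0.7 1.1]
tx 0.0316 ty -0.2126
scene mill 48 [397.9 329.4] [20.4 20.8] 48.5 zmax 0.0921
scene dish 191 [515.2 331.2] [52.6 52.7] 89.4 zmax 0.0507
scene cup 63 [ 424.3 -292.7] [56.5 46.9] 56.3 zmax 0.0608
scene tin 105 [ 526.5 -284.9] [43.1 46.3] 9.1 zmax 0.0787
scene jar 180 [641.7 216.9] [44.2 39.1] 50.2 zmax 0.0735
scene bowl 161 [ 702.7 -362.3] [108. 110.] 24.3 zmax 0.0495
side mill 31 [395. 326.] [22.8 18.9] 77.8 zmax 0.0929
side dish 111 [514.5 327.4] [50.2 57. ] 3.1 zmax 0.051
side cup 148 [ 423.  -298.5] [51.4 49.9] 32.1 zmax 0.061
side tin 339 [ 525.6 -286.9] [42.5 43.4] 6.3 zmax 0.0787
side jar few 0
side bowl 359 [ 705.2 -363.7] [108.6 107. ] 9.6 zmax 0.0491
```

Depth from both cameras puts all four objects on their pads at the right heights. Handing in.

```bash
python3 -c "
from cell import *
print(sign_off())"
```

```text
the job is handed in; nothing more can be done
None
```

Both condiment sets are made up and handed in at about 34 s of the 104 s allowed. I slid the mill up the chute until its foot cleared the rails and lifted it out. Then I placed the mill, dish, cup and tin in that order and backed the gripper off.

- **Placement:** The last depth check from the scene and side cameras put the mill, dish and tin within about 2–3 mm of their pad centres. For the cup, the side and wrist cameras agree within about 2 mm, while the scene camera read it about 5 mm off. That was its weakest view, with only 63 points.
- **Height:** Measured tops were 2–5 mm above the expected heights; the cameras' first pictures read about 3 mm high in the same way. The wrist views after release showed the mill, dish and cup standing upright. For the tin, I have only its top height and lid outline from the two cameras.
- **Alignment:** The dish and tin are square to their pads within about 3 degrees.
- **Bystanders:** The bowl read where it started. The jar did not show in the side camera's final check; the scene camera had it about 1–2 cm in y from its first estimate, which came from a different method. I did not re-measure the bottle. No path went near the jar or the bottle, and no force reading suggested contact.
- **Not viewed:** The picture limit was reached, so the final combined picture was not seen. The closing check rests on numbers only.

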